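Walk the mould chest onto its marble panel

TASK

Walk the heavy oblong beech chest (not the square beech box) away from you onto the white marble panel inlaid in the sideboard top, by pushing its near corners in turn: first push the near left corner until the left side clearly leads, then the near right corner until the right side clearly leads, and so on until the chest stands in the middle of the panel, square with it. Left and right are as you see them from the robot. Slide it flat on its base, never tipped or lifted, do not disturb the square box, and let go at the end.

Things in the scene. Friction and masses are not known exactly. Their poses are not given: they have to be found in the camera images.
- chest: Oblong closed beech chest, flat lid: 100 mm along x, 180 along y, 70 high, 0.75 to 0.95 kg, loose, too wide to grasp. Origin: centre of underside. x points away from the robot, y to its left: near face at x = -50, near left corner at y = +90 mm. Starts 75 to 100 mm short of the panel's centre, within 10 mm sideways, 3 degrees. Pushed (4 to 12 N) near one corner, it slides and that side leads.
- panel: White marble panel with thin brass border, fixed, flush with the dark sideboard top (nothing to climb): marble 150 mm along x, 240 along y. Origin: its centre, on the surface. x points away from the robot (within 15 degrees), the way the chest is to be walked. Done: the chest's origin over this one, x axes parallel.
- panel_diag (a point): Small brass lozenge (22 mm) at the panel's centre. Its x axis is turned 45 degrees to the left (+y) of the panel's x axis: its angle to the chest's x axis is 45 degrees when the chest is square, larger when the chest's left side leads, smaller when its right side leads.
- square_box: Bystander: square closed beech box, 100 x 100 mm, 70 high, 0.5 kg, loose, 230 mm or more to the left or right of the panel's centre; a lidded glass candy bowl (112 mm across, 85 high) stands likewise on the other side. Origin: centre of its underside.
There are look-alikes about, which are no part of the job. What is shaped like the chest but blue is not meant.

How it is judged:
On the way, in this order (a step that is already met when the one before it is completed fails the run):
1. the chest's left side leads: it is turned at least 5 degrees clockwise from square (angle between the x axis of chest and the x axis of panel_diag, either way round above 0.873 rad), for 0.1 s.
2. then its right side leads: it is turned at least 5 degrees anticlockwise from square (angle between the x axis of chest and the x axis of panel_diag, either way round below 0.698 rad), for 0.1 s.
At the end, for the whole second after the job is handed in: The chest stands flat and at rest on the marble panel, its centre within 20 mm of the panel's centre along the panel's x and 25 mm along its y, squared with the panel to 10 degrees (x of chest in the frame of panel between -0.02 and 0.02 m and y of chest in the frame of panel between -0.025 and 0.025 m and angle between the x axis of chest and the x axis of panel, either way round below 0.175 rad and height (world z) of chest below 0.004 m and angle between chest's own z axis and vertical below 0.05 rad and linear speed of chest below 0.01 m/s); the robot touches nothing.
It fails at once if the chest is lifted or tipped (height (world z) of chest above 0.015 m or angle between chest's own z axis and vertical above 0.15 rad).
It fails at once if the square box is shoved more than 15 mm (distance of square_box from where it was at the start of the episode above 0.015 m).
It also fails if it takes over 64 s, if anything falls off the work surface, if the arm or the gripper's body presses on something with over 40 N, if the wrist force passes 120 N, or if a joint passes its speed limit or range.

ROBOT

A 6-joint arm with a two-finger parallel gripper is mounted at the origin on the work surface. World frame = base frame: x ahead of the robot, y to its left, z up, the work surface at z = 0. Lengths are in m, angles in rad, forces in N, time in s.
With the tool pointing down it reaches from about 0.3 to 0.875 m from the base axis. Payload 4.2 kg.
Tool frame: the origin (TCP) lies between the finger pads; the fingertips stand 17 mm ahead of it and the grasp point (between the pads) lies 2 mm behind it (robot.tcp_to_tips is the z of the fingertips in the tool frame, in m); z points along the fingers, x is the direction in which the jaws open and shut, and the axes are right-handed (so a half turn about z gives the same grasp; the last joint's range is limited). The gripper opens to 85 mm and grips with 20 to 120 N. Pads are 22 mm wide; open, the fingers measure 114 mm over their backs; the gripper's body (76 mm by 85 mm) begins 54 mm behind the grasp point. The pads swing forward as they close: fully open they stand 13 mm farther back than shut.
Start: joints at [1.154, 0.32, 1.565, -0, 1.257, -0.02], TCP at [0.222, 0.53, 0.248] pointing down, gripper open.
Joint ranges: [-3.11, 3.11], [-0.84, 2.01], [0.21, 2.61], [-1.34, 4.49], [0.05, 2.63], [-2.56, 2.56]. Speed limits (rad/s): [2.57, 2.57, 3.14, 3.14, 3.14, 3.14].

INTERFACE

Orientations are given as a 3x3 rotation matrix whose columns are the frame's x, y, z axes.
In Python, from station import robot gives the robot as it stands. The module is installed in compiled form; this text tells all that it offers.
- The arm moves only by the tool move_arm, never from a script. Its argument "commands" is a list of rows, each an object with "dp": the shift along the tool's x, y, z in mm, a list of three; "spin": the turn about the tool's z in rad; "gripper": the opening, from 0 (shut) to 1 (fully open). In form: [{"dp": [x, y, z], "spin": spin, "gripper": gripper}, ...]. A call has exactly 8 rows; each row is the pose to reach, as a shift and turn from the pose commanded when the call began, along the tool's axes at that moment; what a row does not reach only later rows make up. A row lasts 1/8 s, in which the tool goes at most 62.5 mm and 10.7 degrees, less where a joint would pass 70% of its speed; a pose out of reach is approached as far as the arm can. A call with a gripper value outside its range is refused whole. The fingers move at their own pace and stop on an object; "grip_force" is the grip in N (left out, the last holds). Time passes only in rows, so rows that repeat a pose let the fingers close, or fill a call up. It gives the time, the measured TCP pose, the force and the opening at its end, in the units of the state.
- robot.state(): the state, without advancing time (a new reading comes with each control period).
- robot.read_camera(name): name is "side" or "top" or "wrist"; returns (picture, depth): 384x512x3 uint8, red, green, blue; 384x512 float32, m along the optical axis (not along the pixel's ray), 0 where there is no reading.
- robot.camera_info(name): a dict with "fovy" (degrees; the focal length in pixels is half the picture's height over the tangent of half this angle, whatever the lens; pixels are square), "cx", "cy" (the principal point, pixels), "k1" (the pictures are not rectified: a ray, as slopes to the right and down, at radius r is drawn at 1 + k1 r^2 times it, then the intrinsics apply), "R" (3x3) and "t" (3): a world point X has camera coordinates R X + t; the wrist camera has in their place "hand_eye" (4x4, takes a point from camera to tool coordinates, whose origin is the TCP and whose axes are the tool frame's). Camera axes: x right, y down, z forward; pixel columns grow to the right and rows downward; lengths in m; the calibration is good to about 2 mm. A picture is of the moment at which its call begins: read the wrist's pose just before it. camera_info takes no time and is no camera call.
- robot.job_done(): hands the job in, once; it reports no verdict.
The state is a dict: "clock": time; "q": joint angles; "joint_vel": joint speeds; "joint_efforts": joint torques, N m; "eef_pos": TCP position; "tcp_rot": TCP orientation; "wrist_force": force on the tool from outside, world axes, zero at the start; "moment": the same for the moment, N m; "grip_width": opening from 0.0 (shut) to 1.0 (fully open).
Only numpy, scipy, OpenCV 4.12 (cv2) and the standard library are available. Lean on these libraries where they do the work, as an engineer would, in place of code of your own. Each camera call takes 0.05 s, during which the arm holds its last target.

## Working session

There is one attempt and no reset: what is moved stays moved. The work goes in short steps, Python scripts to look and compute and a tool call to move; the robot and the scene stay as the last step left them, time stands still between calls to the robot, and variables do not carry over. Pictures are saved under pics/ and viewed, and the job is handed in when it is done.

Besides the shell and the picture viewer there is one more tool, called after ">>>" as name(argument=value, ...) on one line, values as JSON. move_arm: Moves the arm, as the interface text tells. Its arguments: {"type":"object","properties":{"commands":{"type":"array"},"grip_force":{"type":"number"}},"required":["commands"]}

```bash
mkdir -p pics; cat > h.py <<'E'
import numpy as np,cv2
from station import robot
def cam(n):
    s=robot.state(); p,d=robot.read_camera(n); return s,p.copy(),d
def save(n,p): cv2.imwrite('pics/'+n,cv2.cvtColor(p,cv2.COLOR_RGB2BGR))
def intr(n):
    i=robot.camera_info(n); f=192/np.tan(np.radians(i['fovy'])/2); return i,f
def ray(n,u,v,s=None):
    i,f=intr(n); x=np.array([(u-i['cx'])/f,(v-i['cy'])/f]); y=x.copy()
    for _ in range(20): y=x/(1+i['k1']*(y@y))
    d=np.array([y[0],y[1],1.])
    if 'R' in i:
        R=np.array(i['R']);t=np.array(i['t']); return -R.T@t, R.T@d
    H=np.array(i['hand_eye']);T=np.array(s['tcp_rot']);
    return np.array(s['eef_pos'])+T@H[:3,3], T@H[:3,:3]@d
def onz(n,u,v,z,s=None):
    o,d=ray(n,u,v,s); return o+d*(z-o[2])/d[2]
E
python3 - <<'E'
from h import *
for n in ['top','side']:
    s,p,d=cam(n); save(n+'0.png',p); np.savez('pics/%s0.npz'%n,p=p,d=d)
    print({k:(np.round(v,3).tolist() if not isinstance(v,str) else v) for k,v in robot.camera_info(n).items()})
s=robot.state(); print(s)
E
```

```text
{'fovy': 54.165, 'cx': 252.752, 'cy': 197.045, 'k1': -0.106, 'R': [[0.004, -1.0, -0.001], [-0.994, -0.004, -0.106], [0.106, 0.001, -0.994]], 't': [-0.032, 0.53, 0.864]}
{'fovy': 56.363, 'cx': 258.407, 'cy': 187.946, 'k1': -0.073, 'R': [[0.863, -0.505, 0.01], [-0.354, -0.618, -0.702], [0.36, 0.603, -0.712]], 't': [-0.483, 0.207, 0.603]}
{'clock': 0.1, 'q': array([ 1.15400067e+00,  3.20239994e-01,  1.56554296e+00,  1.01160281e-05,
        1.25739977e+00, -2.00039107e-02]), 'joint_vel': array([ 2.99872800e-04, -2.73521593e-03, -3.04114822e-03, -1.03827268e-03,
       -4.07276575e-04,  4.93750331e-05]), 'joint_efforts': array([-1.75085365e-04, -4.16410947e+01, -2.34702319e+01, -2.71446191e-05,
        4.95875443e-03,  1.51107849e-05]), 'eef_pos': array([0.22205529, 0.52996787, 0.24756487]), 'tcp_rot': array([[ 3.86463708e-01,  9.22304384e-01, -6.52512335e-04],
       [ 9.22303245e-01, -3.86464256e-01, -1.45005157e-03],
       [-1.58956161e-03, -4.14219400e-05, -9.99998736e-01]]), 'wrist_force': array([0.11490891, 0.15670914, 0.36049273]), 'moment': array([-0.0539016 , -0.06321807, -0.00861256]), 'grip_width': 0.9996336298670335}
```

View pics/top0.png

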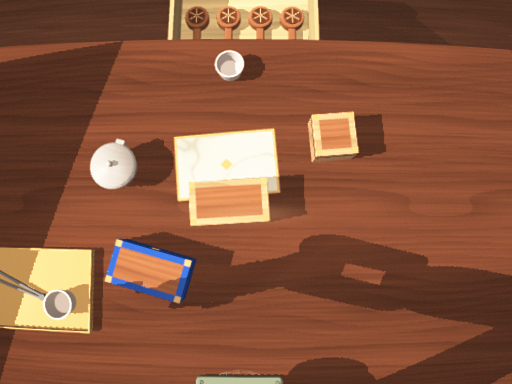

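View pics/side0.png

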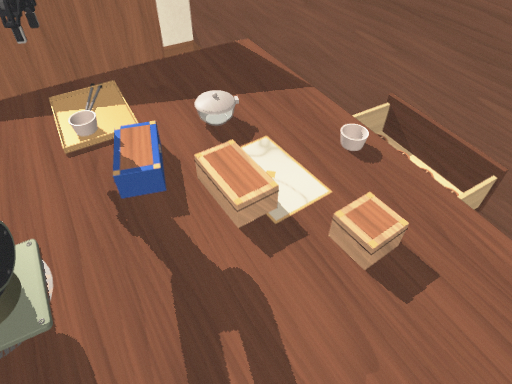

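The top view shows the oblong beech chest at (229,201). Things it could be confused with are the square beech box at (333,135) and the blue oblong box at (150,270). The panel is at (227,163) with the lozenge at (227,164), and the candy bowl is at (113,165). I choose the chest at (229,201).

```bash
python3 - <<'E'
from h import *
p=np.load('pics/top0.npz')['p']; d=np.load('pics/top0.npz')['d']
c=p[110:240,160:380]; save('crop0.png',cv2.resize(c,None,fx=3.6,fy=3.6,interpolation=cv2.INTER_CUBIC))
hsv=cv2.cvtColor(p,cv2.COLOR_RGB2HSV)
for q in [(229,201),(210,185),(200,215),(193,200),(227,164),(250,150),(177,160),(333,135),(270,188),(275,180)]: print(q,p[q[1],q[0]],hsv[q[1],q[0]],round(float(d[q[1],q[0]]),3))
E
```

```text
(229, 201) [235 153  96] [ 12 151 235] 0.845
(210, 185) [247 208 146] [ 18 104 247] 0.854
(200, 215) [232 151  96] [ 12 149 232] 0.842
(193, 200) [254 236 175] [ 23  79 254] 0.849
(227, 164) [253 234 150] [ 24 104 253] 0.928
(250, 150) [254 252 242] [ 25  12 254] 0.934
(177, 160) [254 242 186] [ 25  68 254] 0.926
(333, 135) [230 145  91] [ 12 154 230] 0.865
(270, 188) [221 208 179] [ 21  48 221] 0.923
(275, 180) [220 205 177] [ 20  50 220] 0.923
```

View pics/crop0.png

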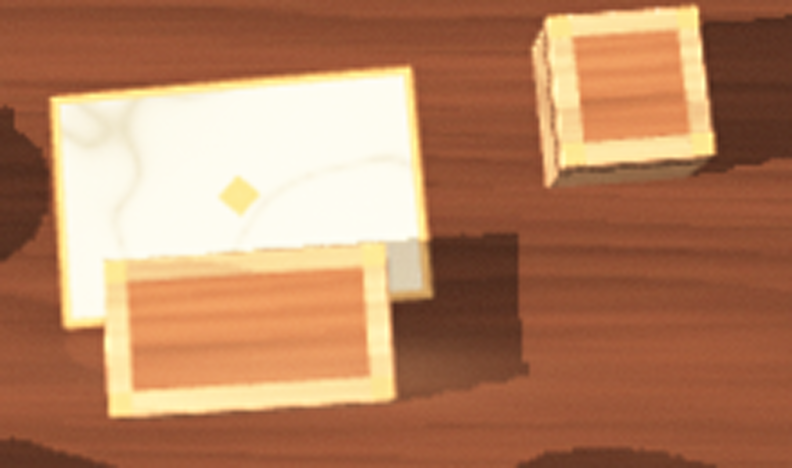

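```bash
cat >> h.py <<'E'
def chest(p,d=None,near=None):
    """orange lid panel -> centre, yaw of chest x axis (world)"""
    hsv=cv2.cvtColor(p,cv2.COLOR_RGB2HSV)
    m=((hsv[...,0]>=8)&(hsv[...,0]<=15)&(hsv[...,2]>190)&(hsv[...,1]>125)).astype(np.uint8)
    m=cv2.morphologyEx(m,cv2.MORPH_OPEN,np.ones((3,3)))
    out=[]
    for c in cv2.findContours(m,cv2.RETR_EXTERNAL,cv2.CHAIN_APPROX_NONE)[0]:
        if cv2.contourArea(c)<400: continue
        w=np.array([onz('top',u,v,0.07)[:2] for u,v in c[:,0].astype(float)],np.float32)
        (cx,cy),(a,b),ang=cv2.minAreaRect(w*1000)
        long=ang if a>b else ang+90
        yaw=(long-90+90)%180-90
        out.append((cx,cy,max(a,b),min(a,b),yaw,c[:,0].mean(0).round()))
    return out
E
python3 - <<'E'
from h import *
z=np.load('pics/top0.npz');p=z['p'];d=z['d']
for o in chest(p): print(o)
f=lambda x,y:((x+.5)/3.6-.5+160,(y+.5)/3.6-.5+110)
for nm,pts,zz in [('panel',[(51,98),(411,67),(431,297),(66,328),(239,196)],0),('lid',[(106,260),(385,243),(395,400),(109,416)],.07),('box',[(545,15),(697,6),(714,152),(560,166)],.07)]:
    w=np.array([onz('top',*f(*q),zz)[:2] for q in pts])*1000
    print(nm,w.round(1).tolist(),w[:4].mean(0).round(1)); 
    for i in range(4):
        e=w[(i+1)%4]-w[i]; print(np.linalg.norm(e).round(1),np.degrees(np.arctan2(e[1],e[0])).round(1))
# side check of lozenge and depth heights
i,fc=intr('top')
for u,v in [(229,201),(250,150),(333,135)]:
    o,r=ray('top',u,v); print((o+r*d[v,u]).round(4))
E
```

```text
(358.326171875, 206.3154296875, 147.16969299316406, 67.57080841064453, -14.957786560058594, array([146., 269.]))
(517.0159912109375, 24.876590728759766, 149.27609252929688, 69.699462890625, 3.9172205924987793, array([228., 201.]))
(675.6399536132812, -220.67059326171875, 70.07722473144531, 70.03287506103516, 4.683011531829834, array([335., 133.]))
panel [[684.3, 169.0], [706.9, -82.2], [545.4, -95.4], [523.0, 153.8], [614.8, 36.5]] [614.9  36.3]
252.2 -84.9
162.0 -175.3
250.2 95.1
162.0 5.4
lid [[559.7, 115.2], [571.3, -61.5], [472.1, -67.8], [461.1, 111.2]] [516.   24.3]
177.1 -86.3
99.4 -176.4
179.3 93.5
98.7 2.3
box [[721.8, -165.5], [729.4, -265.7], [631.9, -273.5], [621.7, -173.4]] [ 676.2 -219.5]
100.4 -85.7
97.8 -175.4
100.6 95.8
100.4 4.5
[0.5159 0.0232 0.074 ]
[ 0.6509 -0.0227 -0.0008]
[ 0.6713 -0.216   0.0699]
```

```bash
cat >> h.py <<'E'
P0=np.array([614.9,36.4]); PY=5.1
def lid(n,p,s=None):
    hsv=cv2.cvtColor(p,cv2.COLOR_RGB2HSV)
    m=((hsv[...,0]>=7)&(hsv[...,0]<=15)&(hsv[...,2]>175)&(hsv[...,1]>125)).astype(np.uint8)
    m=cv2.morphologyEx(m,cv2.MORPH_OPEN,np.ones((3,3)))
    for c in cv2.findContours(m,cv2.RETR_EXTERNAL,cv2.CHAIN_APPROX_NONE)[0]:
        if cv2.contourArea(c)<300: continue
        w=np.array([onz(n,u,v,0.07,s)[:2] for u,v in c[:,0].astype(float)],np.float32)
        (cx,cy),(a,b),ang=cv2.minAreaRect(w*1000)
        long=ang if a>b else ang+90
        yaw=(long-90+90)%180-90
        r=np.radians(PY); e=np.array([cx,cy])-P0
        rel=(e[0]*np.cos(r)+e[1]*np.sin(r), -e[0]*np.sin(r)+e[1]*np.cos(r), yaw-PY)
        print(n,'c',round(cx,1),round(cy,1),'size',round(max(a,b),1),round(min(a,b),1),'yaw',round(yaw,1),'REL x %.1f y %.1f yaw %.1f'%rel,c[:,0].mean(0).round())
def tool():
    s=robot.state(); r=np.radians(PY); T=s['tcp_rot']; e=s['eef_pos'][:2]*1000-P0
    print('t',round(s['clock'],2),'tcp',(s['eef_pos']*1000).round(1),'REL x %.1f y %.1f'%(e[0]*np.cos(r)+e[1]*np.sin(r), -e[0]*np.sin(r)+e[1]*np.cos(r)),'toolx yaw',np.degrees(np.arctan2(T[1,0],T[0,0])).round(2),'F',s['wrist_force'].round(1),'grip',round(s['grip_width'],2))
    return s
E
python3 - <<'E'
from h import *
p=np.load('pics/side0.npz')['p']
lid('side',p); lid('top',np.load('pics/top0.npz')['p'])
s=tool()
# target near-left: rel panel frame; above first
r=np.radians(PY);B=np.array([[np.cos(r),-np.sin(r)],[np.sin(r),np.cos(r)]])
for rel in [(-185,57)]:
    w=B@np.array(rel)+P0; D=np.array([*w,32])-s['eef_pos']*1000
    print(w, (s['tcp_rot'].T@D).round(1))
E
```

```text
side c 674.1 -219.2 size 69.7 69.4 yaw 4.4 REL x 36.3 y -259.9 yaw -0.7 [371. 218.]
side c 514.9 26.8 size 149.7 69.6 yaw 3.9 REL x -100.4 y -0.6 yaw -1.2 [235. 171.]
side c 356.8 209.1 size 144.8 65.1 yaw -14.8 REL x -241.7 y 195.0 yaw -19.9 [137. 145.]
top c 358.4 206.3 size 147.2 67.7 yaw -14.9 REL x -240.4 y 192.0 yaw -20.0 [146. 269.]
top c 517.0 24.9 size 149.3 69.7 yaw 3.9 REL x -98.5 y -2.8 yaw -1.2 [228. 201.]
top c 675.6 -220.7 size 70.1 70.0 yaw 4.7 REL x 37.6 y -261.5 yaw -0.4 [335. 133.]
t 0.1 tcp [222.1 530.  247.6] REL x -347.4 y 526.5 toolx yaw 67.27 F [0.1 0.2 0.4] grip 1.0
[425.56542798  76.72889581] [-339.   362.9  216.1]
```

>>> move_arm(commands=[{"dp":[-42,45,5],"spin":-0.06,"gripper":0},{"dp":[-85,91,15],"spin":-0.12,"gripper":0},{"dp":[-127,136,30],"spin":-0.18,"gripper":0},{"dp":[-170,181,45],"spin":-0.24,"gripper":0},{"dp":[-212,227,60],"spin":-0.31,"gripper":0},{"dp":[-254,272,75],"spin":-0.37,"gripper":0},{"dp":[-297,318,95],"spin":-0.43,"gripper":0},{"dp":[-339,363,115],"spin":-0.486,"gripper":0}], grip_force=40)

```text
clock: 1.1
eef_pos: [0.422, 0.0858, 0.1365]
tcp_rot: [[-0.091, 0.996, 0.001], [0.996, 0.091, 0.0], [0.0, 0.001, -1.0]]
wrist_force: [0.6, -0.2, 0.6]
grip_width: -0.003
```

```bash
python3 - <<'E'
from h import *
s=tool()
for n in ['top','side','wrist']:
    s,p,d=cam(n); save(n+'1.png',p)
    lid(n,p,s)
a=np.hstack([cv2.resize(cv2.imread('pics/%s1.png'%n),(400,300)) for n in ['top','side']]); cv2.imwrite('pics/m1.png',a)
E
```

```text
t 1.1 tcp [422.   85.8 136.5] REL x -187.8 y 66.4 toolx yaw 95.22 F [ 0.6 -0.2  0.6] grip -0.0
top c 323.3 176.8 size 92.4 37.0 yaw 8.8 REL x -278.0 y 165.7 yaw 3.7 [161. 284.]
top c 517.0 25.1 size 149.6 69.6 yaw 3.7 REL x -98.6 y -2.5 yaw -1.4 [229. 200.]
top c 675.5 -220.7 size 70.4 70.1 yaw -85.3 REL x 37.5 y -261.5 yaw -90.4 [335. 133.]
side c 674.0 -219.4 size 69.6 69.2 yaw 4.8 REL x 36.2 y -260.1 yaw -0.3 [372. 218.]
side c 514.9 26.8 size 149.7 69.6 yaw 3.9 REL x -100.5 y -0.6 yaw -1.2 [235. 171.]
side c 356.8 209.1 size 144.8 65.2 yaw -14.9 REL x -241.7 y 195.0 yaw -20.0 [135. 147.]
wrist c 510.8 -5.7 size 89.9 57.5 yaw 5.3 REL x -107.4 y -32.7 yaw 0.2 [120. 297.]
wrist c 462.4 -0.6 size 101.1 7.6 yaw 3.8 REL x -155.2 y -23.3 yaw -1.3 [136. 259.]
wrist c 446.8 23.5 size 105.9 13.6 yaw 3.6 REL x -168.6 y 2.1 yaw -1.5 [163. 241.]
wrist c 356.8 207.5 size 149.6 69.1 yaw -15.2 REL x -241.9 y 193.4 yaw -20.3 [427. 135.]
```

View pics/m1.png

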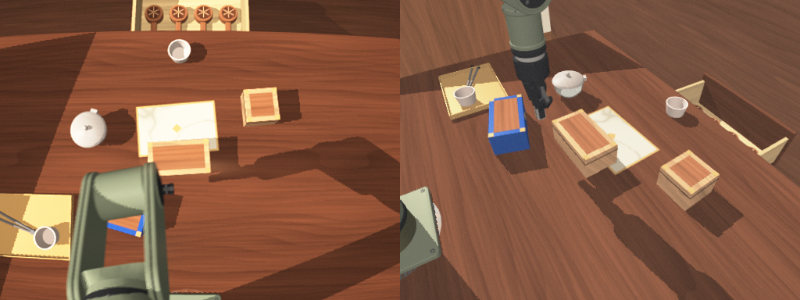

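View pics/wrist1.png

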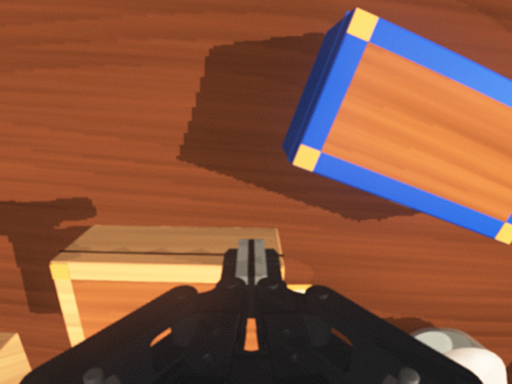

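>>> move_arm(commands=[{"dp":[3,0,40],"spin":0,"gripper":0},{"dp":[3,0,80],"spin":0,"gripper":0},{"dp":[3,0,100],"spin":0,"gripper":0},{"dp":[3,10,100],"spin":0,"gripper":0},{"dp":[3,20,100],"spin":0,"gripper":0},{"dp":[3,28,100],"spin":0,"gripper":0},{"dp":[3,36,100],"spin":0,"gripper":0},{"dp":[3,43,100],"spin":0,"gripper":0}])

```text
clock: 2.25
eef_pos: [0.4636, 0.0946, 0.0372]
tcp_rot: [[-0.089, 0.996, -0.001], [0.996, 0.089, 0.0], [0.0, -0.001, -1.0]]
wrist_force: [-4.3, 1.0, 1.7]
grip_width: 0.0
```

```bash
cat > look.py <<'E'
from h import *
import sys
tool()
for n in ['top','side']:
    s,p,d=cam(n); save(n+sys.argv[1]+'.png',p); lid(n,p,s)
E
python3 look.py 2
```

```text
t 2.25 tcp [463.6  94.6  37.2] REL x -145.5 y 71.4 toolx yaw 95.09 F [-4.3  1.   1.7] grip 0.0
top c 528.7 23.7 size 149.1 71.5 yaw -1.8 REL x -87.0 y -5.0 yaw -6.9 [229. 191.]
top c 675.6 -220.7 size 70.1 70.0 yaw 4.7 REL x 37.6 y -261.5 yaw -0.4 [335. 133.]
side c 674.1 -219.4 size 69.4 69.2 yaw 4.6 REL x 36.2 y -260.1 yaw -0.5 [371. 218.]
side c 529.2 26.0 size 148.4 69.6 yaw -2.7 REL x -86.3 y -2.7 yaw -7.8 [242. 165.]
side c 356.8 209.0 size 144.9 65.2 yaw -14.9 REL x -241.8 y 194.9 yaw -20.0 [135. 147.]
```

>>> move_arm(commands=[{"dp":[0,8,3],"spin":0,"gripper":0},{"dp":[0,8,3],"spin":0,"gripper":0},{"dp":[0,-20,3],"spin":0,"gripper":0},{"dp":[-50,-30,3],"spin":0,"gripper":0},{"dp":[-105,-30,3],"spin":0,"gripper":0},{"dp":[-139,-30,3],"spin":0,"gripper":0},{"dp":[-139,-20,3],"spin":0,"gripper":0},{"dp":[-139,-14,3],"spin":0,"gripper":0}])

```text
clock: 3.35
eef_pos: [0.4631, -0.045, 0.0342]
tcp_rot: [[-0.089, 0.996, 0.0], [0.996, 0.089, -0.0], [-0.0, 0.0, -1.0]]
wrist_force: [-3.7, -0.3, 1.8]
grip_width: -0.004
```

```bash
python3 look.py 3
```

```text
t 3.35 tcp [463.1 -45.   34.2] REL x -158.5 y -67.6 toolx yaw 95.11 F [-3.7 -0.3  1.8] grip -0.0
top c 358.2 206.1 size 147.7 67.6 yaw -14.9 REL x -240.6 y 191.8 yaw -20.0 [148. 271.]
top c 537.1 23.2 size 149.2 69.0 yaw -4.8 REL x -78.6 y -6.2 yaw -9.9 [226. 188.]
top c 675.7 -220.5 size 70.0 70.0 yaw -85.5 REL x 37.8 y -261.3 yaw -90.6 [335. 133.]
side c 674.0 -219.4 size 69.6 69.2 yaw 4.8 REL x 36.2 y -260.0 yaw -0.3 [372. 218.]
side c 555.5 5.0 size 137.1 59.0 yaw -28.5 REL x -62.0 y -26.0 yaw -33.6 [253. 173.]
side c 356.8 209.1 size 144.8 65.2 yaw -14.9 REL x -241.7 y 195.0 yaw -20.0 [135. 147.]
```

>>> move_arm(commands=[{"dp":[0,6,2],"spin":0,"gripper":0},{"dp":[0,13,2],"spin":0,"gripper":0},{"dp":[0,20,2],"spin":0,"gripper":0},{"dp":[0,27,2],"spin":0,"gripper":0},{"dp":[0,34,2],"spin":0,"gripper":0},{"dp":[0,40,2],"spin":0,"gripper":0},{"dp":[0,45,2],"spin":0,"gripper":0},{"dp":[0,48,2],"spin":0,"gripper":0}])

```text
clock: 4.45
eef_pos: [0.5105, -0.041, 0.0319]
tcp_rot: [[-0.089, 0.996, -0.0], [0.996, 0.089, 0.0], [0.0, -0.0, -1.0]]
wrist_force: [-4.7, -2.6, 0.4]
grip_width: -0.001
```

```bash
python3 look.py 4
```

```text
t 4.45 tcp [510.5 -41.   31.9] REL x -110.9 y -67.8 toolx yaw 95.12 F [-4.7 -2.6  0.4] grip -0.0
top c 358.3 206.2 size 147.3 67.6 yaw -14.9 REL x -240.5 y 192.0 yaw -20.0 [148. 271.]
top c 560.3 71.0 size 73.3 69.0 yaw 9.7 REL x -51.3 y 39.4 yaw 4.6 [206. 181.]
top c 675.6 -220.7 size 70.1 69.9 yaw 4.7 REL x 37.6 y -261.5 yaw -0.4 [335. 133.]
side c 674.0 -219.4 size 69.5 69.2 yaw 4.9 REL x 36.1 y -260.1 yaw -0.2 [372. 218.]
side c 356.8 209.1 size 144.8 65.2 yaw -14.9 REL x -241.7 y 195.0 yaw -20.0 [135. 147.]
```

>>> move_arm(commands=[{"dp":[0,7,0],"spin":0,"gripper":0},{"dp":[0,14,0],"spin":0,"gripper":0},{"dp":[0,15,0],"spin":0,"gripper":0},{"dp":[0,-10,0],"spin":0,"gripper":0},{"dp":[40,-24,0],"spin":0,"gripper":0},{"dp":[90,-24,0],"spin":0,"gripper":0},{"dp":[130,-24,0],"spin":0,"gripper":0},{"dp":[130,-24,0],"spin":0,"gripper":0}])

```text
clock: 5.55
eef_pos: [0.4761, 0.089, 0.0326]
tcp_rot: [[-0.092, 0.996, 0.004], [0.996, 0.092, 0.001], [0.001, 0.004, -1.0]]
wrist_force: [-0.3, -1.5, 0.1]
grip_width: -0.004
```

```bash
python3 look.py 5
```

```text
t 5.55 tcp [476.1  89.   32.6] REL x -133.5 y 64.8 toolx yaw 95.3 F [-0.3 -1.5  0.1] grip -0.0
top c 578.7 37.5 size 148.3 69.1 yaw 13.6 REL x -35.9 y 4.3 yaw 8.5 [224. 172.]
top c 675.7 -220.4 size 69.8 69.5 yaw -84.8 REL x 37.7 y -261.2 yaw -89.9 [335. 134.]
side c 674.0 -219.4 size 69.5 69.2 yaw 4.9 REL x 36.1 y -260.1 yaw -0.2 [371. 218.]
side c 576.7 40.0 size 149.2 68.8 yaw 13.8 REL x -37.7 y 6.9 yaw 8.7 [257. 157.]
side c 356.8 209.1 size 144.8 65.2 yaw -14.9 REL x -241.7 y 195.0 yaw -20.0 [135. 147.]
```

>>> move_arm(commands=[{"dp":[12,8,0],"spin":0,"gripper":0},{"dp":[12,16,0],"spin":0,"gripper":0},{"dp":[12,24,0],"spin":0,"gripper":0},{"dp":[12,31,0],"spin":0,"gripper":0},{"dp":[12,38,0],"spin":0,"gripper":0},{"dp":[12,45,0],"spin":0,"gripper":0},{"dp":[12,51,0],"spin":0,"gripper":0},{"dp":[12,55,0],"spin":0,"gripper":0}])

```text
clock: 6.65
eef_pos: [0.5286, 0.1034, 0.0318]
tcp_rot: [[-0.089, 0.996, -0.0], [0.996, 0.089, 0.0], [0.0, -0.0, -1.0]]
wrist_force: [-3.9, 1.2, -0.8]
grip_width: 0.002
```

```bash
python3 look.py 6
```

```text
t 6.65 tcp [528.6 103.4  31.8] REL x -80.0 y 74.4 toolx yaw 95.1 F [-3.9  1.2 -0.8] grip 0.0
top c 431.3 381.1 size 140.8 41.4 yaw 0.8 REL x -152.2 y 359.6 yaw -4.3 [ 71. 237.]
top c 498.7 26.7 size 84.0 24.0 yaw 2.1 REL x -116.6 y 0.6 yaw -3.0 [226. 208.]
top c 485.3 364.3 size 136.2 53.2 yaw 3.5 REL x -99.9 y 338.1 yaw -1.6 [ 80. 214.]
top c 435.0 -207.1 size 544.9 187.5 yaw 1.8 REL x -200.8 y -226.5 yaw -3.3 [315. 238.]
top c 596.9 23.7 size 122.0 69.8 yaw 0.2 REL x -19.1 y -11.1 yaw -4.9 [232. 167.]
top c 691.3 -431.4 size 192.2 28.9 yaw -0.7 REL x 34.5 y -472.8 yaw -5.8 [418. 128.]
top c 675.2 -220.7 size 68.8 68.3 yaw -86.0 REL x 37.2 y -261.5 yaw -91.1 [335. 134.]Traceback (most recent call last):
  File "look.py", line 5, in <module>
    s,p,d=cam(n); save(n+sys.argv[1]+'.png',p); lid(n,p,s)
                                                ~~~^^^^^^^
  File "h.py", line 39, in lid
    w=np.array([onz(n,u,v,0.07,s)[:2] for u,v in c[:,0].astype(float)],np.float32)
                ~~~^^^^^^^^^^^^^^
  File "h.py", line 17, in onz
    o,d=ray(n,u,v,s); return o+d*(z-o[2])/d[2]
        ~~~^^^^^^^^^
  File "h.py", line 9, in ray
    i,f=intr(n); x=np.array([(u-i['cx'])/f,(v-i['cy'])/f]); y=x.copy()
        ~~~~^^^
  File "h.py", line 7, in intr
    i=robot.camera_info(n); f=192/np.tan(np.radians(i['fovy'])/2); return i,f
ValueError: time passes only in moves, steps and waits
```

The lighting seems to have changed, because the mask now picks up parts of the table. camera_info also raised an odd error, so I'll cache the calibration and look at the pictures.

```bash
sed -i 's/^def intr(n):/_C={}\ndef intr(n):\n    if n not in _C: _C[n]=_intr(n)\n    return _C[n]\ndef _intr(n):/' h.py; ls pics|grep 6; python3 - <<'E'
import cv2,numpy as np
a=np.hstack([cv2.resize(cv2.imread('pics/%s6.png'%n),(400,300)) for n in ['top','side']]); cv2.imwrite('pics/m6.png',a)
from h import *
tool()
E
```

```text
top6.png[ WARN:0@0.047] global loadsave.cpp:275 findDecoder imread_('pics/side6.png'): can't open/read file: check file path/integrity
Traceback (most recent call last):
cv2.error: OpenCV(4.12.0) /io/opencv/modules/imgproc/src/resize.cpp:4208: error: (-215:Assertion failed) !ssize.empty() in function 'resize'
```

View pics/top6.png

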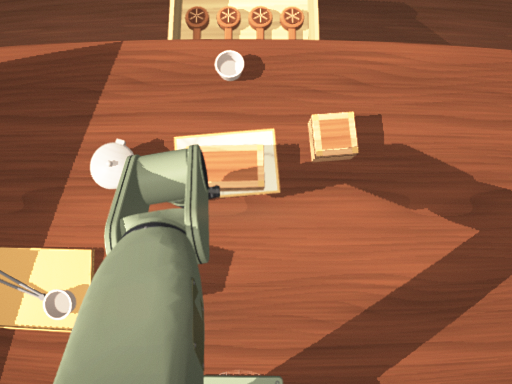

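```bash
python3 - <<'E'
from h import *
tool()
E
```

```text
t 6.7 tcp [529.3 103.4  31.9] REL x -79.3 y 74.3 toolx yaw 95.11 F [-2.9  0.3 -0.5] grip -0.01
```

>>> move_arm(commands=[{"dp":[0,4,0],"spin":0,"gripper":0},{"dp":[0,8,0],"spin":0,"gripper":0},{"dp":[0,8,0],"spin":0,"gripper":0},{"dp":[0,-18,0],"spin":0,"gripper":0},{"dp":[-45,-30,0],"spin":0,"gripper":0},{"dp":[-95,-30,0],"spin":0,"gripper":0},{"dp":[-140,-30,0],"spin":0,"gripper":0},{"dp":[-144,-30,0],"spin":0,"gripper":0}])

```text
clock: 7.7
eef_pos: [0.5135, -0.0456, 0.0327]
tcp_rot: [[-0.086, 0.996, 0.005], [0.996, 0.086, -0.001], [-0.002, 0.005, -1.0]]
wrist_force: [1.0, 0.4, -1.1]
grip_width: -0.001
```

```bash
sed -i 's/>175)/>195)/' h.py; python3 look.py 7
```

```text
t 7.7 tcp [513.5 -45.6  32.7] REL x -108.3 y -72.7 toolx yaw 94.92 F [ 1.   0.4 -1.1] grip -0.0
top c 358.3 206.2 size 147.3 67.6 yaw -14.9 REL x -240.5 y 192.0 yaw -20.0 [148. 271.]
top c 605.0 34.7 size 148.5 67.7 yaw 0.1 REL x -10.1 y -0.8 yaw -5.0 [222. 159.]
top c 675.4 -220.9 size 69.2 69.2 yaw -86.5 REL x 37.4 y -261.6 yaw -91.6 [335. 133.]
side c 674.1 -219.4 size 69.5 69.2 yaw 4.6 REL x 36.3 y -260.0 yaw -0.5 [370. 218.]
side c 602.5 16.3 size 107.1 68.5 yaw -1.8 REL x -14.1 y -18.9 yaw -6.9 [279. 161.]
side c 356.7 209.1 size 144.8 65.0 yaw -14.9 REL x -241.8 y 195.0 yaw -20.0 [135. 145.]
```

>>> move_arm(commands=[{"dp":[0,10,0],"spin":0,"gripper":0},{"dp":[0,19,0],"spin":0,"gripper":0},{"dp":[0,26,0],"spin":0,"gripper":0},{"dp":[0,32,0],"spin":0,"gripper":0},{"dp":[0,38,0],"spin":0,"gripper":0},{"dp":[0,42,0],"spin":0,"gripper":0},{"dp":[0,42,0],"spin":0,"gripper":0},{"dp":[0,15,0],"spin":0,"gripper":0}])

```text
clock: 8.8
eef_pos: [0.5291, -0.0415, 0.0324]
tcp_rot: [[-0.089, 0.996, 0.006], [0.996, 0.089, -0.0], [-0.001, 0.006, -1.0]]
wrist_force: [-0.7, 0.1, 0.2]
grip_width: 0.003
```

```bash
python3 look.py 8
```

```text
t 8.8 tcp [529.1 -41.5  32.4] REL x -92.3 y -70.0 toolx yaw 95.11 F [-0.7  0.1  0.2] grip 0.0
top c 358.3 206.1 size 147.0 67.5 yaw -15.0 REL x -240.5 y 191.8 yaw -20.1 [148. 271.]
top c 609.5 69.4 size 81.4 68.8 yaw 5.4 REL x -2.5 y 33.4 yaw 0.3 [207. 160.]
top c 675.4 -220.9 size 69.2 69.0 yaw -86.1 REL x 37.4 y -261.6 yaw -91.2 [335. 133.]
side c 673.9 -219.5 size 69.6 69.1 yaw 5.0 REL x 36.0 y -260.2 yaw -0.1 [370. 219.]
side c 613.7 10.0 size 89.8 68.1 yaw 4.7 REL x -3.5 y -26.2 yaw -0.4 [283. 160.]
side c 356.7 209.1 size 144.8 65.0 yaw -14.9 REL x -241.8 y 195.0 yaw -20.0 [134. 145.]
```

>>> move_arm(commands=[{"dp":[0,-40,0],"spin":0,"gripper":0},{"dp":[0,-60,-30],"spin":0,"gripper":0},{"dp":[0,-80,-80],"spin":0,"gripper":0},{"dp":[0,-100,-120],"spin":0,"gripper":0},{"dp":[0,-120,-150],"spin":0,"gripper":0},{"dp":[0,-120,-150],"spin":0,"gripper":0},{"dp":[0,-120,-150],"spin":0,"gripper":0},{"dp":[0,-120,-150],"spin":0,"gripper":0}])

```text
clock: 9.9
eef_pos: [0.4071, -0.0521, 0.1809]
tcp_rot: [[-0.089, 0.996, -0.001], [0.996, 0.089, 0.0], [0.001, -0.001, -1.0]]
wrist_force: [-0.0, -0.8, 0.1]
grip_width: 0.0
```

```bash
python3 look.py 9; python3 - <<'E'
import cv2,numpy as np
a=np.hstack([cv2.resize(cv2.imread('pics/%s9.png'%n),(400,300)) for n in ['top','side']]); cv2.imwrite('pics/m9.png',a)
E
```

```text
t 9.9 tcp [407.1 -52.1 180.9] REL x -214.8 y -69.7 toolx yaw 95.12 F [-0.  -0.8  0.1] grip 0.0
top c 358.3 206.2 size 147.3 67.6 yaw -14.9 REL x -240.5 y 192.0 yaw -20.0 [148. 271.]
top c 612.6 36.5 size 148.5 69.2 yaw 5.4 REL x -2.3 y 0.3 yaw 0.3 [224. 159.]
top c 675.6 -220.5 size 69.8 69.8 yaw 4.8 REL x 37.6 y -261.3 yaw -0.3 [335. 134.]
side c 687.8 -218.2 size 69.5 41.6 yaw 4.9 REL x 50.0 y -260.1 yaw -0.2 [377. 215.]
side c 610.9 39.1 size 147.8 69.2 yaw 5.4 REL x -3.7 y 3.1 yaw 0.3 [269. 152.]
side c 356.7 209.1 size 144.8 65.0 yaw -14.9 REL x -241.8 y 195.0 yaw -20.0 [134. 145.]
```

View pics/m9.png

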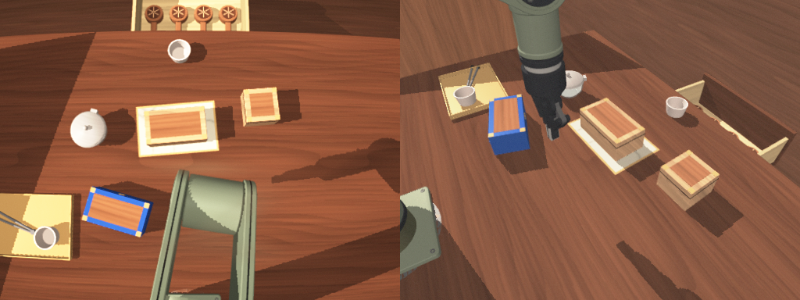

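```bash
python3 -c "
from station import robot
print(robot.job_done())"
```

```text
the job is handed in; nothing more can be done
None
```

I walked the beech chest onto the marble panel and handed the job in at about 10 s, with the arm backed off and touching nothing. No verdict was reported.

**The walk:** I pushed with the closed fingers low on the near face. Angles are from square, with minus meaning the left side leads:

| Push | Corner | Chest angle afterwards |
|---|---|---|
| 1 | near left | about −10° |
| 2 | near right | about +8.6° |
| 3 | near left | about −5 to −6° |
| 4 | near right | about square |

**Last check, chest:** both cameras put it within 4 mm of the panel's centre in both directions and within 0.5° of square. The top camera read x −2.3 mm, y +0.3 mm, 0.3°. The side camera read x −3.7 mm, y +3.1 mm, 0.3°.

**Last check, surroundings:** in the final top picture the square box was within 1 mm of its starting place. The wrist force was under 1 N.

**What disagreed:**
- The side camera's last reading of the square box was off by about 14 mm. Its colour mask caught only part of the lid (69 × 42 mm instead of 69 × 69), so I trusted the top camera.
- After push 3 the cameras differed by 2° (−5.0° top, −6.9° side), with the arm hiding part of the lid from the side camera.
- One picture gave false matches on the table, fixed by a stricter colour limit, and one calibration call returned an error. Neither affected the job.

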